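Draw the bay bolt and fetch the parts bin with the hooked rod

TASK

The bin of bearings is bolted inside the barred steel bay, where the gripper does not fit. Holding the hooked rod, slide the bolt fully sideways out of the bin's way, then hook the bin's upright pull bar and draw the bin forward until the bar stands at least 2 cm out in front of the bay's mouth, and lay the rod flat on the bench, outside the bay. Keep the gripper itself off the bay, bolt and bin, and leave everything else on the bench where it stands.

Things in the scene. Friction and masses are not known exactly. Their poses are not given: they have to be found in the camera images.
- cage: Fixed grey sheet-steel bay, 240 deep (x) x 208 wide (y) x 158 high; side walls with inner faces at y = -100 and +100 mm; roof of bars, underside 146 high; no floor. Origin: centre of its footprint on the bench; +x points into the bay, away from the robot, +y left. Behind: a plate 50 high and two rails 30 high (x = 27 to 117, inner faces at y = -70 and +40) with the bin between.
- bolt (a joint): Travel (m) of the steel bolt, a round bar 12 mm thick lying across the bay at bay x = -65 mm, axis 20 mm high: about 0 when shut (it bars the bin's way), 0.090 fully drawn, to the bay's +y. About 1.2 N of friction; stays where left. Drawn less than 0.08 it can still catch the bin. Fully drawn its end stands out of the left wall to y = 157 mm.
- bolt_knob (a point): Point 55 mm high on the axis of the bolt's upright knob, a plain round steel post 14 mm thick, rising from the bolt to 85 mm above the bench. At bay x = -65 mm; shut it stands at bay y = -25 mm, fully drawn at +65 mm. The rod can push or hook it anywhere from 30 to 85 mm high.
- bin: Loose grey plastic open bin, 85 deep (x) x 100 wide (y) x 85 high, about 0.35 kg. Origin: middle of its lower front edge; +x to its back. In front of it an upright steel pull bar 8 mm thick, joined to its face by two level arms of 8 mm, axes 12 and 78 mm high; behind the bar is a window 31 mm deep and 58 mm high, open to both sides.
- bin_pull (a point): Middle of the upright pull bar, on its axis, 45 mm above the bench, 35 mm in front of the bin's face. At the start 105 to 115 mm inside the bay's mouth, about 15 mm right of the bay's centre line.
- rod: Loose hooked rod, 0.15 kg: wooden handle block 100 long (x) x 24 wide (y) x 30 high, then a steel rod 8 mm thick, its axis 18 mm above the handle's underside, turning square to +y (left) at x = 210 mm into a level finger 8 mm thick, its end 28 mm from the rod's axis. Origin: centre of the handle's underside; +x to the hook. Centre of mass 20 mm ahead of it. Lies on the right or left of the bench.
- cage_mouth (a point): Centre of the bay's open mouth at bench level, at bay x = -120 mm; the mouth faces the robot and is 200 wide and 146 high.
- rod_hook (a point): The corner of the hook: where the rod's axis meets the finger's axis, at x = 210 mm, 18 mm above the handle's underside.
- spike: Loose straight rod of the same make, without a hook, lying on the other side of the bench; the handle is the same, and the rod's end is at x = 210 mm. Not needed; leave it. Origin: centre of the handle's underside, +x along the rod.
- jar_a: Bystander: jar 52 mm across, 60 high, standing about 60 mm in front of the bay's mouth on its left, about 185 mm off the bay's centre line. Origin: centre of its underside.
- jar_b: Bystander: white jar 52 mm across, 60 high, likewise on the right of the bay's mouth. Origin: centre of its underside.
- can_a: Bystander: can 60 mm across, 170 high, beside the bay's far half, left or right. Origin: centre of its underside.
- can_b: Bystander: can 60 mm across, 150 high, beside the bay's far half, left or right. Origin: centre of its underside.
- mug: Bystander: mug 76 mm across, 90 high, outside the rod of one side. Origin: centre of its underside.
- tape: Bystander: roll of tape 90 mm across, 30 high, outside the rod of the other side. Origin: centre of its underside.
- wrench: Bystander: wrench 180 mm long lying at the far left. Origin: centre of its underside.
Not all that is in view belongs to the job. Leave any pink look-alike of the bin alone.

How it is judged (in metres and radians):
On the way, in this order (a step that is already met when the one before it is completed fails the run):
1. the bolt is fully drawn (value of joint bolt above 0.08 m), for 0.2 s.
2. the bin's pull bar is out in front of the bay's mouth (value of joint bolt above 0.08 m and x of bin_pull in the frame of cage below -0.135 m), for 0.2 s.
At the end, for the whole second after the job is handed in: The bolt is drawn at least 80 of its 90 mm, the bin stands upright and at rest with its pull bar at least 15 mm in front of the bay's mouth, and the hooked rod lies flat and at rest on the bench with its hook outside the bay (all of step 2 and angle between bin's own z axis and vertical below 0.1 rad and linear speed of each of bin, rod below 0.02 m/s and height (world z) of rod below 0.012 m and angle between rod's own z axis and vertical below 0.12 rad and (x of rod_hook in the frame of cage below -0.125 m or y of rod_hook in the frame of cage below -0.11 m or y of rod_hook in the frame of cage above 0.11 m)); the robot touches nothing.
It fails at once if the gripper or arm presses on the bay, its bolt or the bin (contact force between the fingers and bin above 2 N or contact force between the fingers and cage above 2 N or contact force between the arm and cage above 4 N or contact force between the arm and bin above 4 N).
It fails at once if the straight rod is moved more than 40 mm (distance of spike from where it was at the start of the episode above 0.04 m).
It fails at once if a bystander is moved more than 30 mm or tipped (distance of any of jar_a, jar_b, can_a, can_b, mug, tape, wrench from where it was at the start of the episode above 0.03 m or angle between any of jar_a, jar_b, can_a, can_b, mug, tape, wrench's own z axis and vertical above 0.3 rad).
It also fails if it takes over 72 s, if anything falls off the work surface, if the arm or the gripper's body presses on something with over 40 N, if the wrist force passes 120 N, or if a joint passes its speed limit or range.

ROBOT

A 6-joint arm with a two-finger parallel gripper is mounted at the origin on the work surface. World frame = base frame: x ahead of the robot, y to its left, z up, the work surface at z = 0. Lengths are in mm, angles in rad, forces in N, time in s.
With the tool pointing down it reaches from about 150 to 775 mm from the base axis. Payload 6.1 kg.
Tool frame: the origin (TCP) lies at the very end of the fingers, on their centre line; the grasp point (between the pads) lies 19 mm behind it; z points along the fingers, y is the line along which they close (so a half turn about z gives the same grasp; the last joint's range is limited). The gripper opens to 85 mm and grips with 20 to 120 N. Pads are 22 mm wide; open, the fingers measure 114 mm over their backs; the gripper's body (76 mm by 85 mm) begins 54 mm behind the grasp point. The pads swing forward as they close: fully open they stand 13 mm farther back than shut.
Start: joints at [-1.3, 0.126, -0.04, 1.405, 0, 1.571], TCP at [140.433, -505.853, 231.295] pointing down, gripper open.
Joint ranges: [-2.72, 2.72], [-0.95, 1.95], [-1.27, 1.35], [-1.78, 2.02], [-1.46, 1.47], [-3.14, 3.14]. Speed limits (rad/s): [2.39, 2.39, 3.01, 3.14, 3.14, 3.14].

INTERFACE

Orientations are given as a unit quaternion [x, y, z, w].
In Python, from workcell import read_state, snapshot, finish_job gives the robot as it stands. The module is installed in compiled form; this text tells all that it offers.
- The arm moves only by the tool send_rows, never from a script. Its argument "deltas" is one flat list of numbers, 7 for each row, row after row: the shift along the tool's x, y, z in units of 500 mm (1.0 is 500 mm), then the turn, a rotation vector about the tool's x, y, z in units of 180 degrees (1.0 is 180 degrees), then the gripper command: -1 is shut, 1 is fully open, values between are in proportion. A call has 1 to 10 rows; each row is the pose to reach, as a shift and turn from the pose commanded when the call began, along the tool's axes at that moment, turning the shorter way round; what a row does not reach only later rows make up. A row lasts 1/12 s, in which the tool goes at most 41.7 mm and 7.16 degrees, less where a joint would pass 70% of its speed; a pose out of reach is approached as far as the arm can. A call with a number of a shift or a turn outside -1 to 1 is refused whole. A call with a gripper value outside its range is refused whole. The fingers move at their own pace and stop on an object; the grip force is fixed at half the most. Time passes only in rows, so rows that repeat a pose let the fingers close. It gives the time, the measured TCP pose, the force, the opening and the grip force at its end, in the units of the state.
- read_state(): the state, without advancing time (a new reading comes with each control period).
- snapshot(name): name is "scene" or "top" or "wrist"; returns a dict with "img" (384x512x3 uint8, red, green, blue), "fx", "fy", "cx", "cy" (pixels), "R" (3x3) and "t" (3): a world point X has camera coordinates R X + t. Camera axes: x right, y down, z forward; pixel columns grow to the right and rows downward; lengths in mm; the calibration is good to about 2 mm. The wrist camera is an equidistant fisheye: a pixel r from the principal point sees the ray r / f radians off the axis. A picture is of the moment at which its call begins. There is no depth.
- finish_job(): hands the job in; it is judged then, once.
The state is a dict: "time_s": time; "q": joint angles; "joint_vel": joint speeds; "joint_torque": joint torques, N m; "tool_pos": TCP position; "ee_rot": TCP orientation; "contact_force": force on the tool from outside, world axes, zero at the start; "moment": the same for the moment, N m; "grip_width": opening from 0.0 (shut) to 1.0 (fully open); "grasp_force": force on a finger pad.
Only numpy, scipy, OpenCV 4.12 (cv2) and the standard library are available. Lean on these libraries where they do the work, as an engineer would, in place of code of your own. Each camera call takes 0.05 s, during which the arm holds its last target. There are 200 camera calls.

## Working session

There is one attempt and no reset: what is moved stays moved. The work goes in short steps, Python scripts to look and compute and a tool call to move; the robot and the scene stay as the last step left them, time stands still between calls to the robot, and variables do not carry over. Pictures are saved under pics/ and viewed, at most 10 in all, crops included, and the job is handed in when it is done.

Besides the shell and the picture viewer there is one more tool, called as a command line: name --argument value ..., lists and objects as JSON in quotes. send_rows: Moves the arm, as the interface text tells. Shifts and turns lie within -1 to 1; 1 stands for 500 mm of shift or 180 degrees of turn. Its arguments: {"type":"object","properties":{"deltas":{"type":"array"}},"required":["deltas"]}

```bash
mkdir -p pics
python3 - <<'E'
from workcell import *
import cv2,pickle
s=read_state();print(s['tool_pos'],s['ee_rot'],s['time_s'])
d={n:snapshot(n) for n in('scene','top')}
pickle.dump(d,open('d0.pkl','wb'))
for n in d:
    cv2.imwrite(f'pics/{n}0.png',cv2.resize(d[n]['img'][:,:,::-1],None,fx=1.5,fy=1.5))
    print(n,d[n]['fx'],d[n]['cx'],d[n]['cy'],d[n]['R'],d[n]['t'])
E
```

```text
[ 140.32066103 -505.47306032  230.52373555] [ 9.90847808e-01  1.34981407e-01 -1.13492302e-04 -7.92446574e-04] 0.0
scene 357.974885171987 251.88924350357001 187.17277086998791 [[ 0.1794452   0.98374017 -0.0073955 ]
 [ 0.8412352  -0.1573394  -0.51726943]
 [-0.51002232  0.08660016 -0.85579066]] [-129.87613037 -461.41658628 1626.33410375]
top 377.6569485142434 251.66551661394146 195.29722812329024 [[ 0.01001519 -0.99984562 -0.01443707]
 [-0.98534626 -0.00740942 -0.17040497]
 [ 0.1702717   0.01593215 -0.98526835]] [  17.84542334  601.73411374 1296.30036104]
```

View pics/scene0.png

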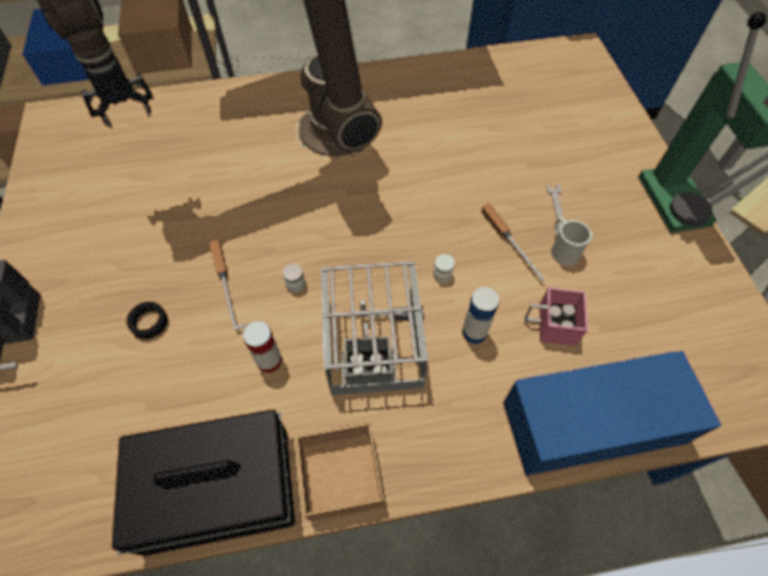

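View pics/top0.png

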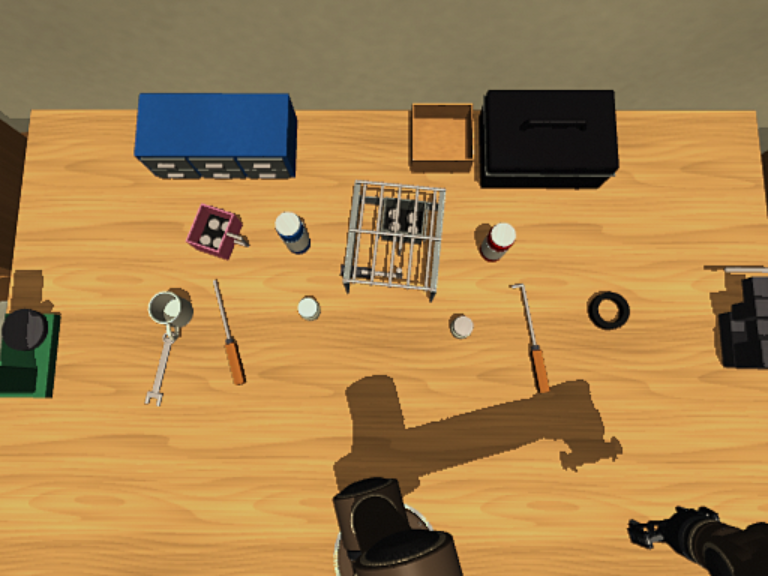

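Candidates for the rod, in top-view pixels: the right rod at handle (540,370) with a hook to the left at (518,287), and the left rod at (235,365) which is straight. The right one fits the description. For the bin, I take the grey one inside the bay at (403,218); the pink one at (215,232) is the decoy.

```bash
cat > h.py <<'E'
import numpy as np,cv2,pickle
from scipy.spatial.transform import Rotation as Ro
def ray(c,u,v):
    d=c['R'].T@np.array([(u-c['cx'])/c['fx'],(v-c['cy'])/c['fy'],1]);o=-c['R'].T@c['t'];return o,d
def plane(c,u,v,z):
    o,d=ray(c,u,v);return o+d*(z-o[2])/d[2]
E
python3 - <<'E'
from h import *
d=pickle.load(open('d0.pkl','rb'));c=d['top'];im=c['img']
cv2.imwrite('pics/crop1.png',cv2.resize(im[115:265,220:385,::-1],None,fx=4,fy=4,interpolation=cv2.INTER_CUBIC))
for n in d:
    c=d[n];hsv=cv2.cvtColor(c['img'],cv2.COLOR_RGB2HSV)
    m=cv2.inRange(hsv,(4,150,90),(13,255,255))
    k,l,st,ce=cv2.connectedComponentsWithStats(m)
    for i in range(1,k):
        if st[i,4]>60:
            r=cv2.minAreaRect(np.argwhere(l==i)[:,::-1].astype(np.float32)); print(n,st[i],ce[i],r, plane(c,*ce[i],28).round(1))
E
```

```text
top [150 229  12  28 142] [155.96478873 242.35915493] ((156.02943420410156, 242.11767578125), (27.891597747802734, 5.820854663848877), 75.96376037597656) [432.6 363.5  28. ]
top [355 233  12  29 159] [360.05031447 247.29559748] ((359.98876953125, 247.11795043945312), (28.407255172729492, 6.3710198402404785), 77.00537872314453) [ 422.  -361.5   28. ]
```

View pics/crop1.png

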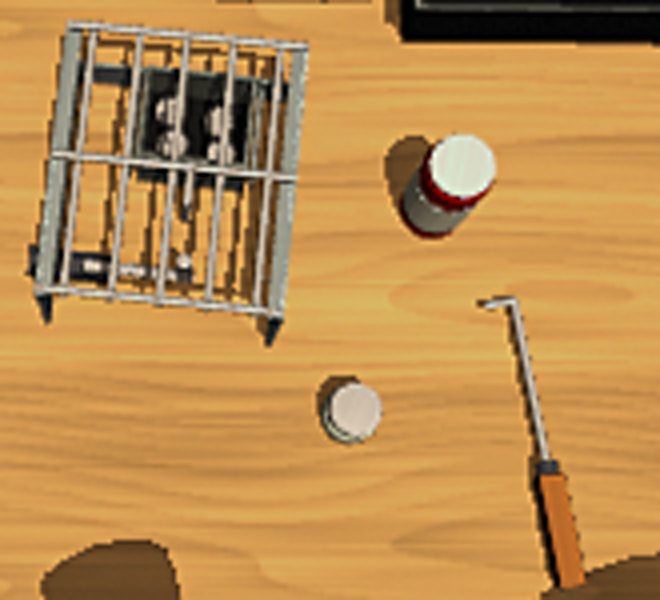

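The crop confirms the hooked rod: corner at crop (515,299), finger pointing left. The bay roof corners are at (40,292), (283,316), (68,25) and (308,47), the knob top at (184,258), and the pull bar top near (187,212).

Run:
```python
from h import *
d=pickle.load(open('d0.pkl','rb'));c=d['top']
f=lambda u,v,z:plane(c,220+(u+.5)/4-.5,115+(v+.5)/4-.5,z).round(1)
fl,fr,bl,br=f(40,292,155),f(283,316,155),f(68,25,155),f(308,47,155)
print(fl,fr,bl,br,'c',(fl+fr+bl+br)/4)
ax=(bl+br-fl-fr)/2;ay=(fl+bl-fr-br)/2
print(np.linalg.norm(ax),np.linalg.norm(ay),np.degrees([np.arctan2(ax[1],ax[0]),np.arctan2(-ay[0],ay[1])]))
print('knob',f(184,258,85),'pull',f(187,212,82))
print('hook',f(515,299,18),'fend',f(480,303,18),'hand front',f(547,466,18),f(553,475,30))
print('jar',f(356,410,60),'red can',f(461,164,150))
```

```text
[608.9  94.6 155. ] [ 590.3 -105.8  155. ] [840.9  75.3 155. ] [ 822.2 -128.7  155. ] c [715.575 -16.15  155.   ]
232.9077338776022 203.05827365561836 [-5.1977697  -5.26978948]
knob [653.7 -25.8  85. ] pull [695.9 -28.3  82. ]
hook [ 632.  -329.8   18. ] fend [ 628.1 -297.8   18. ] hand front [ 479.8 -353.3   18. ] [ 470.9 -355.1   30. ]
jar [ 524.  -177.4   60. ] red can [ 721.8 -256.4  150. ]
```

```bash
cat >> h.py <<'E'
def delta(xyz,yaw,st):   # target world TCP, tool-x yaw deg, tool down
    Rc=Ro.from_quat(st['ee_rot']);y=np.radians(yaw)
    Rt=Ro.from_matrix(np.array([[np.cos(y),np.sin(y),0],[np.sin(y),-np.cos(y),0],[0,0,-1]]))
    s=Rc.inv().apply(np.array(xyz)-st['tool_pos'])/500
    return np.r_[s,(Rc.inv()*Rt).as_rotvec()/np.pi].round(4)
E
python3 -c "
from h import *;from workcell import *
print(delta([424,-362,170],8.8,read_state()))"
```

```text
[ 6.234e-01 -1.246e-01  1.214e-01 -5.000e-04  0.000e+00  3.730e-02]
```

send_rows --deltas '[0.623, -0.125, 0.121, 0, 0, 0.037, 1, 0.623, -0.125, 0.121, 0, 0, 0.037, 1, 0.623, -0.125, 0.121, 0, 0, 0.037, 1, 0.623, -0.125, 0.121, 0, 0, 0.037, 1, 0.623, -0.125, 0.121, 0, 0, 0.037, 1, 0.623, -0.125, 0.121, 0, 0, 0.037, 1, 0.623, -0.125, 0.121, 0, 0, 0.037, 1, 0.623, -0.125, 0.121, 0, 0, 0.037, 1, 0.623, -0.125, 0.121, 0, 0, 0.037, 1, 0.623, -0.125, 0.121, 0, 0, 0.037, 1]'

```text
time_s: 0.93
tool_pos: [424.9, -360.9, 169.6]
ee_rot: [0.997, 0.079, -0.001, -0.001]
contact_force: [-0.7, -0.9, 0.3]
grip_width: 0.992
grasp_force: 0.0
```

Run:
```python
from h import *;from workcell import *
s=read_state();c=snapshot('wrist');print(s['tool_pos'],s['ee_rot'],s['time_s'])
pickle.dump(c,open('w1.pkl','wb'));cv2.imwrite('pics/w1.png',cv2.resize(c['img'][:,:,::-1],None,fx=1.5,fy=1.5))
print(c['fx'],c['fy'],c['cx'],c['cy'],-c['R'].T@c['t'])
```

```text
[ 424.85138702 -360.89494886  169.57751498] [ 9.96878126e-01  7.89476110e-02 -8.73047113e-04 -7.16628568e-04] 0.9333
297.3186396354542 297.3186396354542 254.63814333341813 188.5133529572578 [ 490.69157328 -351.01641801  311.93295054]
```

View pics/w1.png

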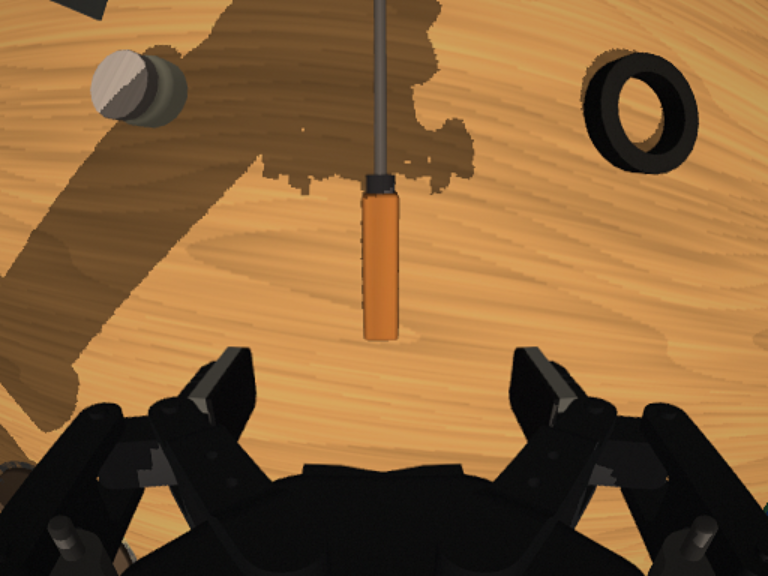

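The wrist view shows the handle (orange, columns 362–399, rows 195–340) aligned with and midway between the fingers.

```bash
cat >> h.py <<'E'
def wray(c,u,v):
    p=np.array([u-c['cx'],v-c['cy']])/c['fx'];r=np.linalg.norm(p)+1e-9
    return -c['R'].T@c['t'], c['R'].T@np.r_[np.sin(r)*p/r,np.cos(r)]
def wplane(c,u,v,z):
    o,d=wray(c,u,v);return o+d*(z-o[2])/d[2]
E
python3 - <<'E'
from h import *;from workcell import *
c=pickle.load(open('w1.pkl','rb'))
f=lambda u,v,z:wplane(c,(u+.5)/1.5-.5,(v+.5)/1.5-.5,z)
# top face: near end and far end (ferrule start ~175 steel)
a,b=f(381.5,340,30),f(380.5,195,30);e=f(380,2,18)
print(a.round(1),b.round(1),e.round(1),f(380,175,18).round(1),np.linalg.norm(a-b), np.degrees(np.arctan2(*(e-a)[1::-1])))
y=np.arctan2(*(e-a)[1::-1]);o=a[:2]+50*np.array([np.cos(y),np.sin(y)]);print(o)
print(delta([o[0]+5*np.cos(y),o[1]+5*np.sin(y),4],np.degrees(y),read_state()))
E
```

```text
[ 375.4 -368.2   30. ] [ 471.8 -352.2   30. ] [ 601.6 -331.1   18. ] [ 484.  -349.9   18. ] 97.66569361446126 9.316641880676784
[ 424.78335286 -360.09150171]
[ 1.270e-02 -2.600e-03  3.323e-01 -3.000e-04  4.000e-04 -2.000e-03]
```

send_rows --deltas '[0.013, -0.002, 0.08, 0, 0, -0.002, 1, 0.013, -0.002, 0.16, 0, 0, -0.002, 1, 0.013, -0.002, 0.24, 0, 0, -0.002, 1, 0.013, -0.002, 0.3, 0, 0, -0.002, 1, 0.013, -0.002, 0.332, 0, 0, -0.002, 1, 0.013, -0.002, 0.332, 0, 0, -0.002, 1, 0.013, -0.002, 0.332, 0, 0, -0.002, -1, 0.013, -0.002, 0.332, 0, 0, -0.002, -1, 0.013, -0.002, 0.332, 0, 0, -0.002, -1, 0.013, -0.002, 0.332, 0, 0, -0.002, -1]'

```text
time_s: 1.82
tool_pos: [431.0, -361.4, 6.7]
ee_rot: [0.997, 0.08, 0.001, 0.001]
contact_force: [-0.4, 0.0, 0.5]
grip_width: 0.457
grasp_force: 0.0
```

send_rows --deltas '[0, 0, 0, 0, 0, 0, -1, 0, 0, 0, 0, 0, 0, -1, 0, 0, 0, 0, 0, 0, -1, 0, 0, 0, 0, 0, 0, -1, 0, 0, 0, 0, 0, 0, -1]'

```text
time_s: 2.23
tool_pos: [430.9, -361.0, 6.3]
ee_rot: [0.997, 0.08, 0.001, 0.001]
contact_force: [-0.3, 0.1, 6.8]
grip_width: 0.27
grasp_force: 60.5
```

send_rows --deltas '[0, 0, -0.05, 0, 0, 0, -1, 0, 0, -0.12, 0, 0, 0, -1, 0, 0, -0.19, 0, 0, 0, -1, 0, 0, -0.26, 0, 0, 0, -1, 0, 0, -0.26, 0, 0, 0, -1, 0, 0, -0.26, 0, 0, 0, -1]'

```text
time_s: 2.73
tool_pos: [431.4, -361.2, 137.3]
ee_rot: [0.997, 0.08, 0.002, 0.002]
contact_force: [-0.3, 0.6, -1.8]
grip_width: 0.265
grasp_force: 59.5
```

```bash
python3 -c "
from h import *;from workcell import *
s=read_state();print(s['tool_pos'],s['grasp_force'],delta([332,-42,136],-5.2,s))"
```

```text
[ 431.37423744 -361.19735254  137.32927569] 59.53324556350708 [-9.38e-02 -6.62e-01 -2.00e-04  1.10e-03 -1.20e-03  8.02e-02]
```

send_rows --deltas '[-0.08, -0.06, 0, 0, 0, 0.01, -1, -0.094, -0.13, 0, 0, 0, 0.02, -1, -0.094, -0.2, 0, 0, 0, 0.03, -1, -0.094, -0.28, 0, 0, 0, 0.04, -1, -0.094, -0.36, 0, 0, 0, 0.05, -1, -0.094, -0.44, 0, 0, 0, 0.06, -1, -0.094, -0.52, 0, 0, 0, 0.07, -1, -0.094, -0.6, 0, 0, 0, 0.08, -1, -0.094, -0.662, 0, 0, 0, 0.08, -1, -0.094, -0.662, 0, 0, 0, 0.08, -1]'

```text
time_s: 3.57
tool_pos: [328.2, -36.8, 133.2]
ee_rot: [0.999, -0.042, -0.002, -0.001]
contact_force: [-0.1, -0.3, -1.0]
grip_width: 0.268
grasp_force: 59.6
```

Run:
```python
from h import *;from workcell import *
s=read_state();d={n:snapshot(n) for n in('wrist','top','scene')};c=d['wrist'];print(s['tool_pos'],s['ee_rot'],s['time_s'])
pickle.dump((s,d),open('w2.pkl','wb'));cv2.imwrite('pics/w2.png',cv2.resize(c['img'][:,:,::-1],None,fx=1.5,fy=1.5))
```

```text
[328.19183323 -36.83822474 133.15956792] [ 0.99912051 -0.04188763 -0.00158653 -0.00105351] 3.5667
```

View pics/w2.png

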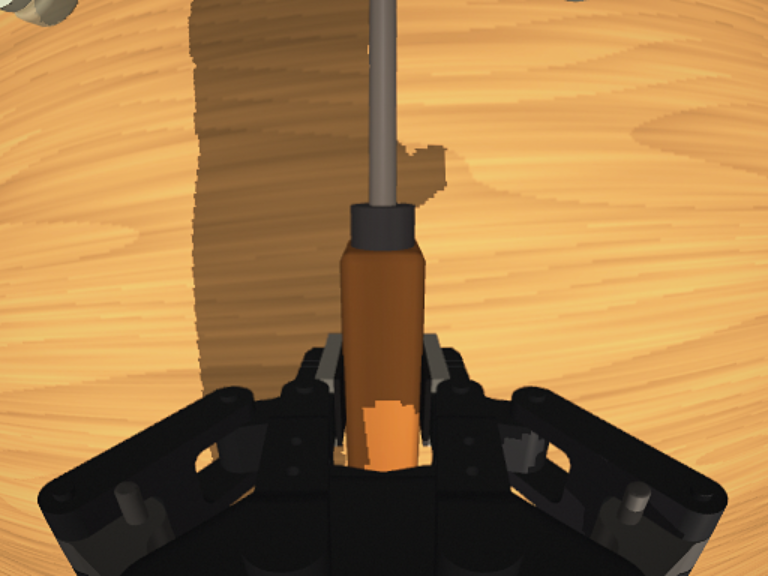

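The rod is held straight (columns 370–397), but the hook is out of the wrist view. I'll use top and scene crops around the bay.

Run:
```python
from h import *
s,d=pickle.load(open('w2.pkl','rb'))
a=cv2.resize(d['top']['img'][110:230,220:300,::-1],None,fx=5,fy=5,interpolation=cv2.INTER_CUBIC)
b=cv2.resize(d['scene']['img'][150:270,210:290,::-1],None,fx=5,fy=5,interpolation=cv2.INTER_CUBIC)
cv2.imwrite('pics/c2.png',np.hstack([a,b]))
```

```text
(no output)
```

View pics/c2.png

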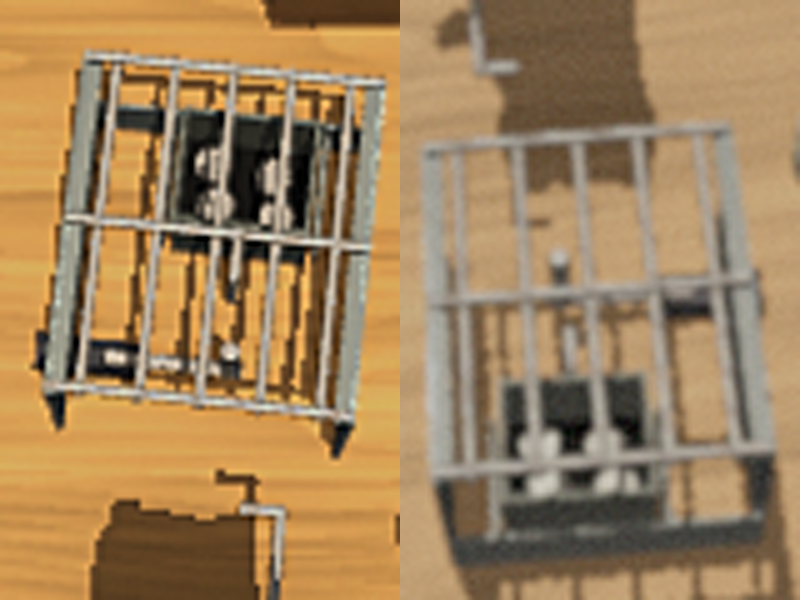

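Top crop: hook corner (280,511), knob top (230,352), pull bar's front end (232,288). Scene crop (right half): hook corner (83,68), knob top (159,257), bar front (169,328).

```bash
cat >> h.py <<'E'
def tri(rs):
    A=sum(np.eye(3)-np.outer(d,d)/(d@d) for o,d in rs);b=sum((np.eye(3)-np.outer(d,d)/(d@d))@o for o,d in rs)
    x=np.linalg.solve(A,b);return x.round(1),[round(float(np.linalg.norm(np.cross(x-o,d))/np.linalg.norm(d)),1) for o,d in rs]
C=np.array([715.6,-16.2]);Y=-5.2
def cg(p):
    a=np.radians(Y);return (np.array([[np.cos(a),np.sin(a)],[-np.sin(a),np.cos(a)]])@(np.array(p)[:2]-C)).round(1)
E
python3 - <<'E'
from h import *
s,d=pickle.load(open('w2.pkl','rb'))
T=lambda u,v:ray(d['top'],220+(u+.5)/5-.5,110+(v+.5)/5-.5)
S=lambda u,v:ray(d['scene'],210+(u+.5)/5-.5,150+(v+.5)/5-.5)
for n,t,q in [('hook',(280,511),(83,68)),('fend',(240,510),(120,68)),('knob',(230,352),(159,257)),('bar',(232,288),(169,328)),
 ('fl',(48,388),(330,127)),('fr',(352,413),(26,150)),('bl',(88,56),(370,447)),('br',(384,83),(38,475))]:
    x,e=tri([T(*t),S(*q)]);print(n,x,e,cg(x))
p=s['tool_pos'];m=Ro.from_quat(s['ee_rot']).as_matrix();print(p,cg(p),np.degrees(np.arctan2(m[1,0],m[0,0])),m[2])
E
```

```text
hook [530.9 -55.4 146.6] [2.2, 2.2] [-180.4  -55.8]
fend [532.  -29.7 141.4] [1.8, 1.8] [-181.6  -30.1]
knob [651.2 -24.1  82.9] [1.6, 1.6] [-63.4 -13.7]
bar [700.1 -25.7  71.8] [1.5, 1.5] [-14.6 -10.9]
fl [611.6  99.2 150.5] [2.8, 2.8] [-114.   105.5]
fr [ 595.2 -102.2  155.1] [2.4, 2.4] [-112.1  -96.6]
bl [841.8  74.8 154. ] [1.3, 1.3] [117.4 102.1]
br [ 823.2 -124.9  154.5] [3.1, 3.1] [117.  -98.5]
[328.19183323 -36.83822474 133.15956792] [-383.9  -55.7] -4.801198239597306 [-0.00325853 -0.00197226 -0.99999275]
```

```bash
sed -i 's/^C=.*/C=np.array([718.,-13.5]);Y=-5.2/' h.py
cat >> h.py <<'E'
def go(hx,hy,hz,st=None):
    from workcell import read_state
    st=st or read_state();a=np.radians(Y)
    p=C+np.array([[np.cos(a),-np.sin(a)],[np.sin(a),np.cos(a)]])@np.array([hx-204,hy])
    q=cg(st['tool_pos']);print('hook now',q+[204,0],st['tool_pos'][2]+12,'delta',delta([*p,hz-12],Y,st))
E
python3 -c "
from h import *
go(-175,-72,58);go(-42,-72,58)"
```

```text
hook now [-179.7  -62.4] 145.7794518362959 delta [9.700e-03 1.910e-02 1.756e-01 1.000e-04 5.000e-04 6.000e-04]
hook now [-179.7  -62.4] 145.7794518362959 delta [2.757e-01 1.960e-02 1.752e-01 1.000e-04 5.000e-04 6.000e-04]
```

send_rows --deltas '[0.01, 0.02, 0.06, 0, 0, 0, -1, 0.01, 0.02, 0.12, 0, 0, 0, -1, 0.01, 0.02, 0.175, 0, 0, 0, -1, 0.05, 0.022, 0.175, 0, 0, 0, -1, 0.1, 0.022, 0.175, 0, 0, 0, -1, 0.15, 0.022, 0.175, 0, 0, 0, -1, 0.2, 0.022, 0.175, 0, 0, 0, -1, 0.24, 0.022, 0.175, 0, 0, 0, -1, 0.274, 0.022, 0.175, 0, 0, 0, -1, 0.274, 0.022, 0.175, 0, 0, 0, -1]'

```text
time_s: 4.55
tool_pos: [469.2, -66.6, 46.4]
ee_rot: [0.999, -0.047, 0.0, 0.0]
contact_force: [0.5, 0.0, -1.5]
grip_width: 0.266
grasp_force: 59.6
```

Run:
```python
from h import *;from workcell import *
s=read_state();d={n:snapshot(n) for n in('wrist','top','scene')}
pickle.dump((s,d),open('w3.pkl','wb'))
a=cv2.resize(d['top']['img'][110:230,220:300,::-1],None,fx=5,fy=5,interpolation=cv2.INTER_CUBIC)
b=cv2.resize(d['scene']['img'][150:270,210:290,::-1],None,fx=5,fy=5,interpolation=cv2.INTER_CUBIC)
cv2.imwrite('pics/c3.png',np.hstack([a,b]))
go(-42,53,58)
```

```text
hook now [-43.2 -74.7] 58.25865830475042 delta [ 0.002  -0.2555  0.0005  0.      0.0009 -0.0006]
```

View pics/c3.png

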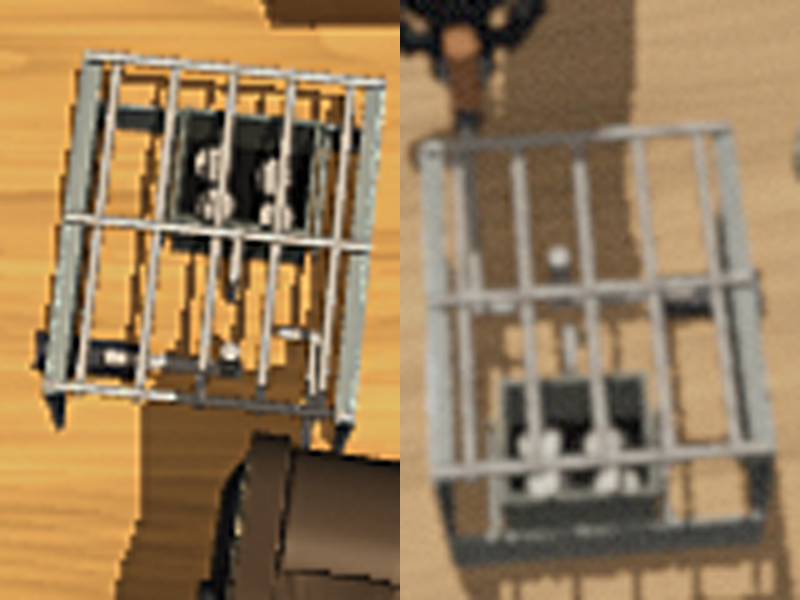

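Hook corner at top (315,335), tip (276,331), past the knob (230,352) and right of it. Now I push left.

send_rows --deltas '[0.002, -0.03, 0, 0, 0, 0, -1, 0.002, -0.06, 0, 0, 0, 0, -1, 0.002, -0.09, 0, 0, 0, 0, -1, 0.002, -0.12, 0, 0, 0, 0, -1, 0.002, -0.15, 0, 0, 0, 0, -1, 0.002, -0.18, 0, 0, 0, 0, -1, 0.002, -0.21, 0, 0, 0, 0, -1, 0.002, -0.235, 0, 0, 0, 0, -1, 0.002, -0.25, 0, 0, 0, 0, -1, 0.002, -0.25, 0, 0, 0, 0, -1]'

```text
time_s: 5.53
tool_pos: [475.9, -7.7, 47.3]
ee_rot: [1.0, -0.018, -0.0, -0.016]
contact_force: [-0.2, -1.4, -1.1]
grip_width: 0.269
grasp_force: 59.7
```

Run:
```python
from h import *;from workcell import *
s=read_state();d={n:snapshot(n) for n in('wrist','top','scene')};print(s['contact_force'],s['moment'])
pickle.dump((s,d),open('w4.pkl','wb'))
a=cv2.resize(d['top']['img'][110:230,210:290,::-1],None,fx=5,fy=5,interpolation=cv2.INTER_CUBIC)
b=cv2.resize(d['scene']['img'][150:270,210:290,::-1],None,fx=5,fy=5,interpolation=cv2.INTER_CUBIC)
cv2.imwrite('pics/c4.png',np.hstack([a,b]))
go(-42,53,58)
```

```text
[-0.19660152 -1.38556863 -1.07869896] [-0.26100088  0.17035193 -0.18927324]
hook now [-37.6 -16.1] 59.277679824359836 delta [-0.0011 -0.1384  0.007  -0.0103  0.0006  0.0177]
```

View pics/c4.png

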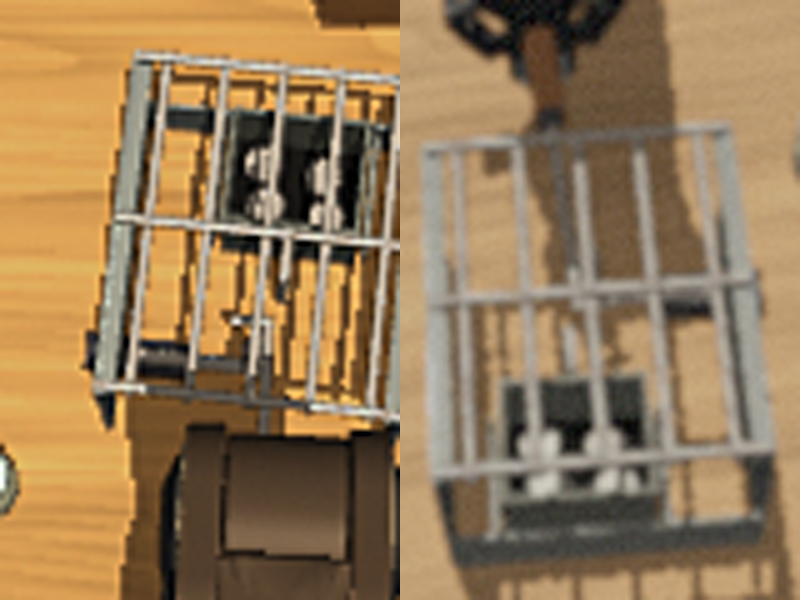

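Run:
```python
from h import *;from workcell import *
s=read_state();print(s['q'],s['joint_vel'],s['time_s'])
for f in('w2','w3','w4'): print(pickle.load(open(f+'.pkl','rb'))[0]['q'].round(3) )
```

```text
[-0.03620484  0.1042476  -0.47689797  0.99056059  0.03235043  3.1405028 ] [-0.00032568  0.00016276 -0.00215547 -0.00199346  0.00082758 -0.00018972] 5.6833
[-1.130e-01 -2.260e-01 -5.860e-01  1.214e+00  2.000e-03  3.112e+00]
[-0.141  0.1   -0.484  0.986 -0.     3.094]
[-0.036  0.104 -0.477  0.991  0.032  3.141]
```

The last joint reached its limit (q6 = 3.14), so the tool's yaw cannot go right of the base azimuth. I'll turn the rod left instead and push with it slanted about 12° in the bay.

send_rows --deltas '[0, 0.02, 0, 0, 0, -0.01, -1, 0, 0.04, 0, 0, 0, -0.025, -1, 0, 0.06, 0, 0, 0, -0.04, -1, 0, 0.06, 0, 0, 0, -0.05, -1, 0, 0.06, 0, 0, 0, -0.05, -1]'

```text
time_s: 6.1
tool_pos: [475.0, -37.9, 46.4]
ee_rot: [0.998, 0.061, 0.001, -0.016]
contact_force: [0.1, 0.6, -1.5]
grip_width: 0.269
grasp_force: 59.7
```

Run:
```python
from h import *;from workcell import *
s=read_state();m=Ro.from_quat(s['ee_rot']).as_matrix();print(s['q'],cg(s['tool_pos']),s['tool_pos'],np.degrees(np.arctan2(m[1,0],m[0,0])),m[2])
h=s['tool_pos']+m[:,0]*204;print('hook',cg(h))
print(delta([481,22,46],7,s))
```

```text
[-0.09986518  0.10723343 -0.47560206  0.99055141  0.03265262  2.91953493] [-239.8  -46.3] [475.01461507 -37.90030933  46.40326754] 6.994361688754901 [ 0.00466306 -0.03241565 -0.9994636 ]
hook [-40.4  -3.2]
[ 0.0265 -0.1174  0.0047 -0.0103 -0.0015 -0.    ]
```

send_rows --deltas '[0.004, -0.02, 0.005, -0.005, 0, 0, -1, 0.008, -0.04, 0.005, -0.01, 0, 0, -1, 0.013, -0.06, 0.005, -0.01, 0, 0, -1, 0.018, -0.08, 0.005, -0.01, 0, 0, -1, 0.022, -0.1, 0.005, -0.01, 0, 0, -1, 0.026, -0.115, 0.005, -0.01, 0, 0, -1, 0.026, -0.115, 0.005, -0.01, 0, 0, -1]'

```text
time_s: 6.68
tool_pos: [480.9, 22.8, 45.8]
ee_rot: [0.998, 0.062, 0.002, -0.001]
contact_force: [0.0, 0.2, -1.6]
grip_width: 0.268
grasp_force: 59.7
```

Run:
```python
from h import *;from workcell import *
s=read_state();d={n:snapshot(n) for n in('top','scene')}
pickle.dump((s,d),open('w5.pkl','wb'))
a=cv2.resize(d['top']['img'][110:230,210:290,::-1],None,fx=5,fy=5,interpolation=cv2.INTER_CUBIC)
b=cv2.resize(d['scene']['img'][150:270,210:290,::-1],None,fx=5,fy=5,interpolation=cv2.INTER_CUBIC)
cv2.imwrite('pics/c5.png',np.hstack([a,b]))
m=Ro.from_quat(s['ee_rot']).as_matrix();print(s['q'],s['tool_pos'],s['contact_force'],np.degrees(np.arctan2(m[1,0],m[0,0])),m[2])
h=s['tool_pos']+m[:,0]*204;print('hook',cg(h))
```

```text
[ 4.61094419e-02  1.11247291e-01 -4.72106184e-01  9.83301785e-01
  2.08973938e-03  3.06356344e+00] [480.8944782   22.80767838  45.79842944] [ 0.00663651  0.20805927 -1.6265465 ] 7.112652775309569 [ 0.00429135 -0.00176057 -0.99998924]
hook [-40.1  58.2]
```

View pics/c5.png

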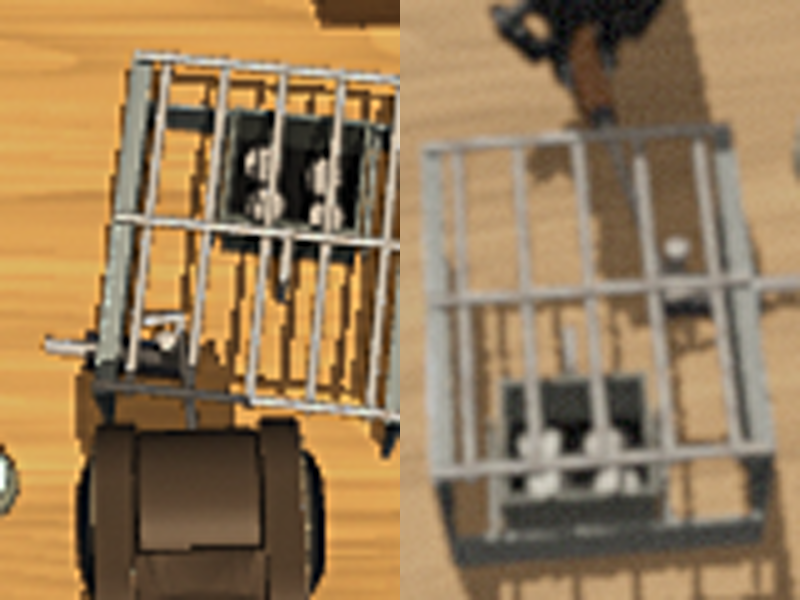

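The bolt now stands well out of the left wall: end at top (46,345), knob top at (165,340) and scene (276,247). I'll measure it.

Run:
```python
from h import *
s,d=pickle.load(open('w5.pkl','rb'))
T=lambda u,v:ray(d['top'],210+(u+.5)/5-.5,110+(v+.5)/5-.5)
S=lambda u,v:ray(d['scene'],210+(u+.5)/5-.5,150+(v+.5)/5-.5)
x,e=tri([T(165,340),S(276,247)]);print(x,e,cg(x))
o,dd=T(46,345);p=o+dd*(20-o[2])/dd[2];print('end',p,cg(p))
# bolt end in scene
g=d['scene']['img'][195:215,280:330];cv2.imwrite('/tmp/g.png',g)
c=d['scene']
for y in (137,147,157):
    a=np.radians(Y);w=C+np.array([[np.cos(a),-np.sin(a)],[np.sin(a),np.cos(a)]])@np.array([-65,y])
    q=c['R']@np.r_[w,20]+c['t'];print(y,q[:2]/q[2]*c['fx']+[c['cx'],c['cy']])
r=c['img'][202:211,285:320].astype(int);print((r.max(2)-r.min(2)))
```

```text
[658.9  56.2  84.2] [1.1, 1.1] [-65.2  64.1]
end [668.62361055 145.48021981  20.        ] [-63.6 153.9]
137 [284.3542877  206.16772745]
147 [287.12677228 205.93702729]
157 [289.89752547 205.7064712 ]
[[78 81 78 75 78 77 75 76 78 76 76 77 76 76 75 76 76 76 76 76 76 75 76 77
  77 80 75 62 26 26 12 10 11 11 12]
 [77 75 76 76 73 78 78 76 79 77 76 77 78 77 75 79 76 79 77 76 77 81 75 78
  77 77 73 55 12 38 33  8 13 12 13]
 [65 62 60 57 57 69 74 76 79 76 77 80 75 77 77 78 77 74 76 78 76 76 78 78
  75 75 65 46  6 39 42 29  6  8 12]
 [38 36 31 29 32 49 72 74 75 75 78 75 76 76 76 76 76 79 78 75 76 76 77 78
  76 76 63 39  5 36 36 42 26  7  9]
 [21 21 18 17 24 46 71 77 77 75 77 76 80 78 77 76 77 79 78 79 79 79 76 78
  77 77 60 29  9 27 38 40 46 28 11]
 [21 20 24 23 29 57 73 76 79 76 76 76 78 78 78 79 76 76 75 75 77 77 76 77
  77 73 54 19 11 30 34 35 42 44 40]
 [42 35 38 42 53 70 77 75 78 77 76 72 75 75 76 74 76 76 74 77 75 77 75 77
  76 70 48 10  4 23 30 42 37 45 43]
 [61 52 50 51 56 71 77 78 73 74 78 76 78 75 74 75 75 75 75 78 76 76 77 77
  77 62 30 11  6  9 32 36 28 31 34]
 [56 51 52 56 54 69 73 77 75 76 76 75 76 77 76 73 75 77 75 75 76 78 76 75
  74 57 26 13 10  5 16 27 31 32 39]]
```

```bash
cat >> h.py <<'E'
def gy(hx,hy,hz,yaw):
    from workcell import read_state
    st=read_state();a=np.radians(Y);b=np.radians(yaw)
    p=C+np.array([[np.cos(a),-np.sin(a)],[np.sin(a),np.cos(a)]])@np.array([hx,hy])-204*np.array([np.cos(b),np.sin(b)])
    m=Ro.from_quat(st['ee_rot']).as_matrix();print('hook',cg(st['tool_pos']+204*m[:,0]),'tcp',p.round(1),'q1',np.degrees(np.arctan2(p[1],p[0])).round(1),delta([*p,hz-12],yaw,st))
E
python3 -c "
from h import *
gy(-42,40,58,7);gy(-42,-70,58,0)"
```

```text
hook [-40.1  57. ] tcp [477.3   5.3] q1 0.6 [-0.0109  0.0318 -0.0006 -0.0004 -0.0013  0.0004]
hook [-40.1  57. ] tcp [465.8 -79.4] q1 -9.7 [-0.0545  0.1971 -0.001  -0.0004 -0.0013  0.0393]
```

send_rows --deltas '[-0.01, 0.03, 0, 0, 0, 0, -1, -0.02, 0.08, 0, 0, 0, 0.005, -1, -0.035, 0.13, 0, 0, 0, 0.015, -1, -0.05, 0.18, 0, 0, 0, 0.03, -1, -0.054, 0.197, 0, 0, 0, 0.039, -1, -0.054, 0.197, 0, 0, 0, 0.039, -1, -0.054, 0.197, 0, 0, 0, 0.039, -1]'

```text
time_s: 7.37
tool_pos: [465.9, -80.1, 45.6]
ee_rot: [1.0, -0.001, 0.002, -0.001]
contact_force: [-0.4, -0.2, -1.9]
grip_width: 0.269
grasp_force: 59.7
```

Run:
```python
from h import *;from workcell import *
s=read_state();d={n:snapshot(n) for n in('top','scene')}
pickle.dump((s,d),open('w6.pkl','wb'))
gy(-42,-70,45,0);gy(9,-70,45,0);gy(9,-30,45,0)
```

```text
hook [-41.8 -69.7] tcp [465.8 -79.4] q1 -9.7 [-0.0005  0.0003  0.0251 -0.0005 -0.0013  0.0002]
hook [-41.8 -69.7] tcp [516.6 -84. ] q1 -9.2 [ 0.101   0.0096  0.0255 -0.0005 -0.0013  0.0002]
hook [-41.8 -69.7] tcp [520.2 -44.2] q1 -4.9 [ 0.1083 -0.07    0.0257 -0.0005 -0.0013  0.0002]
```

send_rows --deltas '[0, 0, 0.025, 0, 0, 0, -1, 0.03, 0.003, 0.025, 0, 0, 0, -1, 0.06, 0.006, 0.025, 0, 0, 0, -1, 0.085, 0.008, 0.025, 0, 0, 0, -1, 0.101, 0.01, 0.025, 0, 0, 0, -1, 0.101, 0.01, 0.025, 0, 0, 0, -1, 0.101, 0.01, 0.025, 0, 0, 0, -1]'

```text
time_s: 8.05
tool_pos: [516.3, -84.2, 33.0]
ee_rot: [1.0, 0.0, 0.002, -0.001]
contact_force: [-0.6, -0.1, -2.7]
grip_width: 0.267
grasp_force: 59.7
```

Run:
```python
from h import *;from workcell import *
s=read_state();d={n:snapshot(n) for n in('top','scene')};print(s['contact_force'])
pickle.dump((s,d),open('w7.pkl','wb'))
a=cv2.resize(d['top']['img'][110:230,215:295,::-1],None,fx=5,fy=5,interpolation=cv2.INTER_CUBIC)
b=cv2.resize(d['scene']['img'][150:270,210:290,::-1],None,fx=5,fy=5,interpolation=cv2.INTER_CUBIC)
cv2.imwrite('pics/c7.png',np.hstack([a,b]))
gy(9,-30,45,0)
```

```text
[-0.64626327 -0.05204198 -2.70393437]
hook [  8.1 -70.5] tcp [520.2 -44.2] q1 -4.9 [ 0.0092 -0.0805  0.0003 -0.0004 -0.001   0.    ]
```

View pics/c7.png

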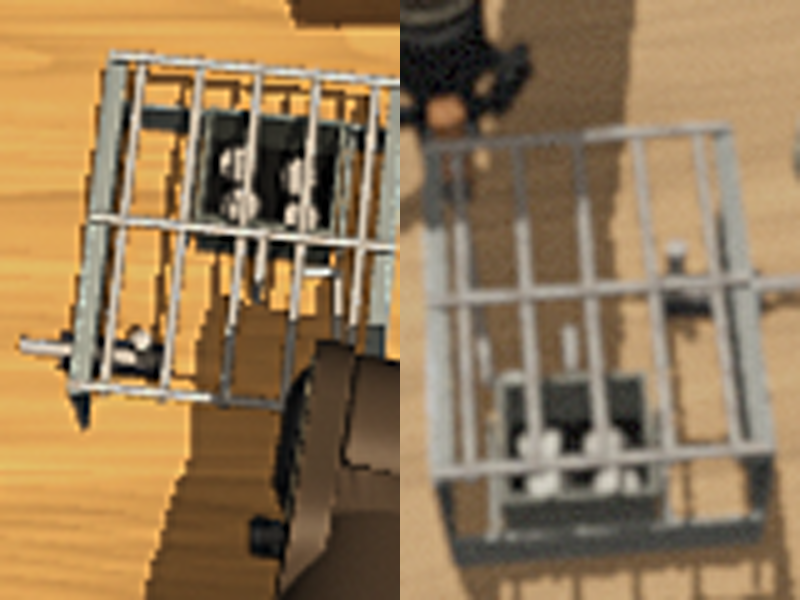

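The finger lies at top (303–338, 271), right of the pull bar (258, ~298) and in front of the bin face (~v 255).

Run:
```python
from h import *
s,d=pickle.load(open('w7.pkl','rb'))
f=lambda u,v,z:cg(plane(d['top'],215+(u+.5)/5-.5,110+(v+.5)/5-.5,z))
print('tip',f(303,271,45),'corner',f(338,272,45),'face top edge',f(260,243,85),f(260,250,85),'arm front',f(259,285,82),'bar low',f(258,300,12),f(258,300,45))
```

```text
tip [  5.9 -47.4] corner [  7.7 -72.7] face top edge [ 12.8 -14.3] [  7.7 -14.8] arm front [-17.  -16.5] bar low [-10.7 -16.8] [-18.8 -16.8]
```

send_rows --deltas '[0.002, -0.02, 0, 0, 0, 0, -1, 0.004, -0.04, 0, 0, 0, 0, -1, 0.006, -0.06, 0, 0, 0, 0, -1, 0.008, -0.08, 0, 0, 0, 0, -1, 0.008, -0.08, 0, 0, 0, 0, -1, 0.008, -0.08, 0, 0, 0, 0, -1]'

```text
time_s: 8.65
tool_pos: [520.5, -44.0, 33.4]
ee_rot: [1.0, 0.001, 0.002, -0.0]
contact_force: [0.2, 0.4, -1.1]
grip_width: 0.264
grasp_force: 59.7
```

```bash
python3 -c "
from h import *
gy(-40,-30,45,0);gy(-137,-30,45,0)"
```

```text
hook [  9.2 -29.5] tcp [471.4 -39.8] q1 -4.8 [-0.0981 -0.0086  0.0004 -0.0003 -0.0013  0.0004]
hook [  9.2 -29.5] tcp [374.8 -31. ] q1 -4.7 [-0.2913 -0.0265 -0.0004 -0.0003 -0.0013  0.0004]
```

Pull slowly at first.

send_rows --deltas '[-0.015, -0.001, 0, 0, 0, 0, -1, -0.03, -0.003, 0, 0, 0, 0, -1, -0.045, -0.004, 0, 0, 0, 0, -1, -0.06, -0.005, 0, 0, 0, 0, -1, -0.075, -0.007, 0, 0, 0, 0, -1, -0.098, -0.009, 0, 0, 0, 0, -1]'

```text
time_s: 9.15
tool_pos: [471.2, -40.6, 33.3]
ee_rot: [1.0, -0.001, 0.003, -0.001]
contact_force: [2.1, -0.3, -1.7]
grip_width: 0.266
grasp_force: 59.7
```

Run:
```python
from h import *;from workcell import *
s=read_state();c=snapshot('top');o=pickle.load(open('w7.pkl','rb'))[1]['top']
print(s['contact_force'])
# dark bin-interior centroid inside bay
for n,i in(('old',o['img']),('new',c['img'])):
    g=cv2.cvtColor(i,cv2.COLOR_RGB2GRAY)[128:185,250:292];m=g<45;v=np.argwhere(m);print(n,m.sum(),v.mean(0)+[128,250],m.sum(1))
gy(-137,-30,45,0)
```

```text
[ 2.05712674 -0.28226965 -1.6727623 ]
old 388 [149.81443299 270.96907216] [ 0  1  0  0  3  9 14 12 16 15 17 16 15 14 11 11 10 12 14 15 15 16 12 11
 10  7  2  2  0  8 12 15 13  7  5  0  0  0  1  0  0  1  0  0  1  0  0  0
  0  0  5  8  8  8  6  6  4]
new 380 [154.46052632 268.15526316] [ 0  1  0  0  2  5  7  9 12 10  4  4  1  0  0  1  8 13 13 12 14 17 15 16
 13 12  9  3  1  7 12 15 15 11 11 10  8  4 10 12 15 17 14 11  2  1  0  1
  0  1  0  0  1  0  0  0  0]
hook [-43.4 -31. ] tcp [374.8 -31. ] q1 -4.7 [-0.1863 -0.0184 -0.0005 -0.0004 -0.0005 -0.0003]
```

The bin follows (its dark interior moved about 11 rows, pull about 2 N). I keep drawing it out.

send_rows --deltas '[-0.025, -0.002, 0, 0, 0, 0, -1, -0.05, -0.005, 0, 0, 0, 0, -1, -0.075, -0.007, 0, 0, 0, 0, -1, -0.1, -0.01, 0, 0, 0, 0, -1, -0.125, -0.012, 0, 0, 0, 0, -1, -0.15, -0.015, 0, 0, 0, 0, -1, -0.17, -0.017, 0, 0, 0, 0, -1, -0.19, -0.019, 0, 0, 0, 0, -1, -0.196, -0.019, 0, 0, 0, 0, -1, -0.196, -0.019, 0, 0, 0, 0, -1]'

```text
time_s: 10.03
tool_pos: [372.0, -30.7, 32.5]
ee_rot: [1.0, -0.0, 0.001, -0.001]
contact_force: [0.5, -0.1, -0.7]
grip_width: 0.267
grasp_force: 59.7
```

Run:
```python
from h import *;from workcell import *
s=read_state();d={n:snapshot(n) for n in('top','scene','wrist')};pickle.dump((s,d),open('w8.pkl','wb'))
print(s['contact_force'],s['tool_pos'])
o=pickle.load(open('w7.pkl','rb'))[1]['top']
for i in (d['top']['img'],):
    g=cv2.cvtColor(i,cv2.COLOR_RGB2GRAY)[128:200,240:292];m=g<45;print(m.sum(1))
gy(-130,-30,45,0);gy(-130,-70,45,0)
```

```text
[ 0.47509658 -0.13165814 -0.68268767] [372.00788849 -30.72846608  32.49194894]
[ 0  1  0  1  8  7 11 11 13 10  5  4  1  0  0  0  0  0  0  0  0  1  0  0
  0  1  0  0  0  1  1  1  1  0  0  0  0  0  0  0  0  1  1  5 14 16 16 19
 17 15 16 16 14 10 11 18 23 20 17 16  9  3  3  8 10  3  9 19 26 16  6  1]
hook [-138.3  -30.1] tcp [381.8 -31.6] q1 -4.7 [ 0.0165  0.0015 -0.0006 -0.0004 -0.0012 -0.0001]
hook [-138.3  -30.1] tcp [378.2 -71.4] q1 -10.7 [ 0.0093  0.0812 -0.0007 -0.0004 -0.0012 -0.0001]
```

send_rows --deltas '[-0.008, -0.001, 0, 0, 0, 0, -1, -0.016, -0.002, 0, 0, 0, 0, -1, -0.016, -0.002, 0, 0, 0, 0, -1, -0.016, -0.002, 0, 0, 0, 0, -1, -0.016, -0.002, 0, 0, 0, 0, -1, -0.006, -0.001, 0, 0, 0, 0, -1, 0.004, 0, 0, 0, 0, 0, -1, 0.004, 0, 0, 0, 0, 0, -1]'

```text
time_s: 10.85
tool_pos: [376.9, -31.0, 32.9]
ee_rot: [1.0, -0.0, 0.003, -0.001]
contact_force: [-0.0, -0.6, -0.8]
grip_width: 0.267
grasp_force: 59.7
```

```bash
python3 -c "
from h import *
gy(-136,-75,45,0);gy(-225,-75,45,0)"
```

```text
hook [-134.9  -29.9] tcp [371.8 -75.9] q1 -11.5 [-0.0103  0.0898 -0.0003 -0.0003 -0.0017 -0.0002]
hook [-134.9  -29.9] tcp [283.1 -67.8] q1 -13.5 [-0.1876  0.0738 -0.0012 -0.0003 -0.0017 -0.0002]
```

send_rows --deltas '[-0.002, 0.022, 0, 0, 0, 0, -1, -0.005, 0.045, 0, 0, 0, 0, -1, -0.008, 0.07, 0, 0, 0, 0, -1, -0.01, 0.09, 0, 0, 0, 0, -1, -0.01, 0.09, 0, 0, 0, 0, -1, -0.05, 0.086, 0, 0, 0, 0, -1, -0.1, 0.082, 0, 0, 0, 0, -1, -0.15, 0.078, 0, 0, 0, 0, -1, -0.188, 0.074, 0, 0, 0, 0, -1, -0.188, 0.074, 0, 0, 0, 0, -1]'

```text
time_s: 11.68
tool_pos: [277.7, -66.8, 31.5]
ee_rot: [1.0, -0.0, 0.0, -0.001]
contact_force: [-0.3, 0.4, -0.6]
grip_width: 0.266
grasp_force: 59.7
```

Run:
```python
from h import *;from workcell import *
s=read_state();print(s['contact_force'],s['tool_pos'],s['ee_rot'])
d={n:snapshot(n) for n in('top','scene')};pickle.dump((s,d),open('w9.pkl','wb'))
# pull bar against bench: print low-saturation map around bar, top view
c=d['top'];a=np.radians(Y);R=np.array([[np.cos(a),-np.sin(a)],[np.sin(a),np.cos(a)]])
for x in(-135,-145,-155):
    q=c['R']@np.r_[C+R@[x,-16],82]+c['t'];print(x,q[:2]/q[2]*c['fx']+[c['cx'],c['cy']])
hsv=cv2.cvtColor(c['img'],cv2.COLOR_RGB2HSV)
print(hsv[180:206,256:274,1])
```

```text
[-0.33465351  0.40371791 -0.62399432] [277.65553872 -66.81127963  31.51846285] [ 9.99999281e-01 -4.51958094e-04  3.92857488e-04 -1.03899058e-03]
-135 [263.06908791 199.40979794]
-145 [262.79428728 202.23632259]
-155 [262.51878183 205.07009697]
[[ 53  55  48  50  49  55  53  32  55  59  64  51  85  57  59  58  49  53]
 [ 51  52  47  52  47  53  48  45  51  44  61  43  51  50  48  51  48  54]
 [ 53  52  50  54  50  53  48  64  61  35  16  50  48  49  47  52  48  51]
 [ 50  53  49  54  49  60  59  51  53  55  51  51  52  49  48  54  49  50]
 [ 53  45  53  45  48  58  46  49  53  54  85  48  49  49  46  53  48  53]
 [ 21  26  55  24  45  60  57  36  64  55  55  49  48  49  47  52  49  53]
 [ 28  67   0  56  53  70   0  51  73  51  73  58  46  50  48  52  50  64]
 [ 59  57  51  55  47  57  75 255  96  57  43  51  51  52  47  52  50  62]
 [ 38  43  52  53  20  46  64  73  55  78   0   0   0  40  36  56  46  54]
 [ 26  19  50  56  19  39  52  31  41  32  26  55  70  43  52  56  31  42]
 [ 57  39  51  55  25  23  35  25  30  26  22  49  56  34  42  50  42  34]
 [ 48  47  51  56  56  53  70  
[... 394 characters left out ...]
 39  42  39  39  40  44]
 [ 27  32  33  32  38  33  57  50  54  48  33  30  45  39  25  39  42  46]
 [ 30  26  30  28  28  51  46  47  50  30  23  27  26  26  31  27  33  34]
 [141 140 143 137 125 155  57  46  49  78  88  42  31  21  44  44  35  28]
 [156 157 155 155 174 190  66  42  98 154 151 141 138 145 141 138 121 112]
 [158 157 159 159 173 196  11  30 132 166 161 161 160 161 160 161 161 160]
 [158 159 158 158 170 197  45  31 132 165 159 161 160 159 157 157 157 158]
 [157 156 155 160 169 203  46  32 139 163 157 157 157 157 156 157 157 157]
 [148 147 148 161 173 207  43  32 142 159 151 150 150 150 151 151 149 150]
 [158 158 161 158 173 194  41  28 151 164 160 158 160 157 156 156 156 157]]
```

The pull bar reaches past the row for x = −155 mm, so it is out far enough. I'll lower the rod to the bench.

send_rows --deltas '[0, 0, 0.02, 0, 0, 0, -1, 0, 0, 0.035, 0, 0, 0, -1, 0, 0, 0.045, 0, 0, 0, -1, 0, 0, 0.05, 0, 0, 0, -1, 0, 0, 0.05, 0, 0, 0, -1]'

```text
time_s: 12.2
tool_pos: [281.5, -67.6, 6.8]
ee_rot: [1.0, -0.0, 0.001, -0.001]
contact_force: [-0.4, -0.2, -1.2]
grip_width: 0.269
grasp_force: 59.7
```

send_rows --deltas '[0, 0, 0.002, 0, 0, 0, -1, 0, 0, 0.002, 0, 0, 0, -1, 0, 0, 0.002, 0, 0, 0, 0, 0, 0, 0.002, 0, 0, 0, 0.2, 0, 0, 0.002, 0, 0, 0, 0.4, 0, 0, 0.002, 0, 0, 0, 0.4, 0, 0, -0.05, 0, 0, 0, 0.4, 0, 0, -0.12, 0, 0, 0, 0.4, 0, 0, -0.2, 0, 0, 0, 0.4, 0, 0, -0.28, 0, 0, 0, 0.4]'

```text
time_s: 13.03
tool_pos: [280.2, -67.7, 148.8]
ee_rot: [1.0, -0.0, 0.002, -0.001]
contact_force: [1.3, 0.4, 0.3]
grip_width: 0.698
grasp_force: 0.0
```

Run:
```python
from h import *;from workcell import *
s=read_state();print(s['contact_force'],s['tool_pos'],s['grip_width'])
d={n:snapshot(n) for n in('top','scene','wrist')};pickle.dump((s,d),open('w10.pkl','wb'))
hsv=cv2.cvtColor(d['wrist']['img'],cv2.COLOR_RGB2HSV)
m=cv2.inRange(hsv,(4,150,60),(13,255,255));k,l,st,ce=cv2.connectedComponentsWithStats(m)
i=1+st[1:,4].argmax();print(st[i],ce[i],wplane(d['wrist'],*ce[i],30))
c=d['top'];hs=cv2.cvtColor(c['img'],cv2.COLOR_RGB2HSV)
col=hs[196:222,258:270,1];print(col)
r=d['top'];print(plane(r,262.5,206,82),cg(plane(r,262.5,206,82)))
```

```text
[1.33040688 0.43942835 0.28467961] [280.19487197 -67.73579043 148.8294093 ] 0.698202816186322
[ 241  141   26  102 1744] [253.44896789 190.71961009] [278.8010918  -67.76787133  30.        ]
[[ 38  38  39  40  41  50  50  42  40  40  39  42]
 [ 31  30  32  31  44  49  54  44  32  36  38  24]
 [ 36  27  21  73  50  46  50  30  29  34  32  31]
 [142 136 128 155  59  44  49  73  82  36  24  14]
 [155 155 172 192  64  42  98 155 150 139 138 144]
 [158 159 171 199  13  30 132 167 161 161 160 161]
 [158 158 172 202  47  30 133 165 159 161 159 159]
 [155 160 169 200  47  32 139 163 158 157 158 156]
 [146 161 173 204  44  33 144 157 151 151 150 149]
 [159 158 172 194  38  28 150 165 160 160 160 157]
 [161 162 174 180  25  23 150 167 163 162 160 161]
 [160 159 163 169  28  75 166 162 159 158 159 162]
 [158 158 159 158  39 106 160 158 157 159 158 158]
 [157 159 157 153  89 150 159 159 156 158 157 158]
 [158 160 161 162 156 158 160 160 159 157 160 158]
 [160 160 160 160 160 159 160 160 160 159 160 158]
 [160 159 161 162 161 160 161 159 162 160 163 164]
 [161 161 161 160 161 161 160 159 163 161 160 159]
 [158 160 159 160 161 160 161 160 160 159 161 161]
 [160 161 158 159 160 160 159 157 158 157 158 159]
 [158 157 157 158 158 158 154 157 158 156 156 156]
 [159 159 160 160 162 158 157 157 159 159 159 160]
 [159 158 160 160 160 161 162 160 160 159 160 161]
 [160 160 160 161 158 160 159 161 160 159 158 161]
 [160 160 158 159 160 160 160 159 159 158 160 161]
 [159 159 161 161 161 161 159 160 162 161 162 162]]
[558.92733167 -15.33764361  82.        ] [-158.3  -16.2]
```

```bash
python3 -c "
from workcell import *
print(finish_job())"
```

```text
the job is handed in; nothing more can be done
None
```

The job is handed in, with no verdict returned: the camera puts the bolt about 87–89 mm drawn and the pull bar about 25–35 mm out in front of the bay's mouth, and the rod was released about level on the bench, its hook about 10 cm in front of the mouth; I did not re-check its final lie or the bystanders' positions.

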